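Lock the corner jig and hold a turning blank in its corner

ROBOT

A 6-joint arm with a two-finger parallel gripper is mounted at the origin on the work surface. World frame = base frame: x ahead of the robot, y to its left, z up, the work surface at z = 0. Lengths are in m, angles in degrees, forces in N, time in s.
With the tool pointing down it reaches from about 0.25 to 0.725 m from the base axis. Payload 9.7 kg.
Tool frame: the origin (TCP) lies at the very end of the fingers, on their centre line; the grasp point (between the pads) lies 19 mm behind it; y points along the fingers, x is the direction in which the jaws open and shut, and the axes are right-handed (so a half turn about y gives the same grasp; the last joint's range is limited). The gripper opens to 85 mm and grips with 20 to 120 N. Pads are 22 mm wide; open, the fingers measure 114 mm over their backs; the gripper's body (76 mm by 85 mm) begins 54 mm behind the grasp point. The pads swing forward as they close: fully open they stand 13 mm farther back than shut.
Start: joints at [-76.203, 4.979, 10.078, 95.1, 0, 90], TCP at [0.131, -0.534, 0.231] pointing down, gripper open.
Joint ranges: [-179.16, 179.16], [-48.56, 103.87], [-65.8, 70.77], [-126.05, 130.52], [-82.76, 87.17], [-180, 180]. Speed limits (degrees/s): [127.2, 127.2, 147.25, 180, 180, 180].

INTERFACE

Orientations are given as [roll, pitch, yaw] about the fixed x, y, z axes, in that order (R = Rz(yaw) Ry(pitch) Rx(roll)).
In Python, from workcell import bot gives the robot as it stands.
- The arm moves only by the shell command python3 -m jog 'ROWS' [FORCE]. ROWS is JSON, a list of rows, each a list of 7 numbers: the closure, from 0 (fully open) to 1 (shut), then the shift along the world's x, y, z in units of 25 mm (1.0 is 25 mm), then the turn, a rotation vector about the world's x, y, z in units of 5 degrees (1.0 is 5 degrees). A call has 1 to 5 rows; each row is the pose to reach, as a shift and turn from the pose commanded when the call began; what a row does not reach only later rows make up. A row lasts 1/10 s, in which the tool goes at most 50 mm and 8.59 degrees, less where a joint would pass 70% of its speed; a pose out of reach is approached as far as the arm can. A call with a gripper value outside its range is refused whole. The fingers move at their own pace and stop on an object; FORCE is the grip in N (left out, the last holds). Time passes only in rows, so rows that repeat a pose let the fingers close. It gives the time, the measured TCP pose, the force and the opening at its end, in the units of the state.
- bot.get_obs(): the state, without advancing time (a new reading comes with each control period).
- bot.camera(name): name is "scene" or "side" or "wrist"; returns (picture, depth): 420x560x3 uint8, red, green, blue; 420x560 float32, m along the optical axis (not along the pixel's ray), 0 where there is no reading.
- bot.camera_model(name): a dict with "fx", "fy", "cx", "cy" (pixels), "rvec" (rotation vector, rad) and "tvec" (3), from world to camera coordinates, as OpenCV has them; the wrist camera has in their place "tool_from_camera" (4x4, takes a point from camera to tool coordinates, whose origin is the TCP and whose axes are the tool frame's). Camera axes: x right, y down, z forward; pixel columns grow to the right and rows downward; lengths in m; the calibration is good to about 2 mm. A picture is of the moment at which its call begins: read the wrist's pose just before it. camera_model takes no time and is no camera call.
- bot.job_done(): hands the job in, once; it reports no verdict.
Trained networks look in the newest picture that a camera, given by its name, has taken for a name from the list of things; names that differ only in an ending like _2 or _b are one class to them, and where a whole thing is asked for, a point or a joint stands for the part that bears it (a point fixed in the world has none). Each returns a list of dicts, best first, with "conf" (0 to 1); they miss things now and then, are a little off and sometimes report something else, mostly with a low value. They report only what shows in the picture. A call takes as long as a camera call. They do not tell look-alikes from the thing itself.
- bot.regions_of(camera, label): "pixels" (420x560 bool, what is visible of it) and "point" ([row, column] in pixels, amid what is visible of it).
The state is a dict: "time": time; "q": joint angles; "qd": joint speeds; "joint_efforts": joint torques, N m; "ee_pos": TCP position; "tcp_rot": TCP orientation; "wrist_force": force on the tool from outside, world axes, zero at the start; "torque": the same for the moment, N m; "opening": finger opening in m.
Only numpy, scipy, OpenCV 4.12 (cv2) and the standard library are available. Lean on these libraries where they do the work, as an engineer would, in place of code of your own. Each camera call takes 0.05 s, during which the arm holds its last target. There are 200 camera calls.

TASK

Lock the blue corner jig first: turn its collar by the orange lever clockwise (seen from above) until the lever lies over the red mark on the bed, against its end stop. Then stand the pale wood blank upright on the jig's bed and press it flush into the corner, against both aluminium fences at once, and keep pressing: finish while still holding it there with the gripper, pushed against both fences, so that its centre can be marked. Leave the dark blank and the bowl where they are.

Things in the scene. Friction and masses are not known exactly. Their poses are not given: they have to be found in the camera images.
- jig: Corner jig, fixed to the bench: a navy-blue bed plate 160 (own x) x 270 (own y) x 12 mm thick, carrying two aluminium fences and a black lock collar with an orange lever. Origin on the bench surface, under the bed; the bed spans own x -80 to +80 mm and own y -190 to +80 mm, its top 12 mm above the bench. z up. Own x points roughly away from the robot and own y roughly to the robot's left (yaw up to 17 degrees either way).
- corner (a point): The inner corner where the two fence faces meet, at the height of the bed's top. Axes parallel to the jig's. The far fence's face is the plane own x = 0, the side fence's face the plane own y = 0; the blank belongs on the negative x, negative y side, so that when home its centre is at own x = -25, y = -25 mm, z = 0.
- far_fence: Rigid aluminium bar across the far side of the bed: 18 thick (own x) x 118 long (own y) x 30 mm high above the bed (its top 42 mm above the bench). Origin at the centre of its underside; its working face is its -x face (towards the robot), 9 mm from the origin.
- side_fence: Rigid aluminium bar along the left side of the bed: 100 long (own x) x 18 thick (own y) x 30 mm high above the bed. Origin at the centre of its underside; its working face is its -y face, 9 mm from the origin.
- collar (a joint): Angle of the lock collar about its upright axis, rad: 0 with the lever over the white mark (unlocked), growing clockwise seen from above to 1.25 at the end stop, with the lever over the red mark (locked). Turning it takes about 0.12 N m; it stays where it is left.
- collar_axis (a point): Point on the collar's upright axis at the height of the bed's top; axes as the jig's. Around it stands the black collar, 58 mm across, its top 43 mm above the bench; the steel post through it ends 62 mm above the bench.
- collar_lever (a point): Point in the orange lever, 50 mm out from the collar's axis, 55 mm above the bench. The lever is a straight radial bar 12 mm wide; it reaches from the collar to 66 mm from the axis, from 23 to 55 mm above the bench (this point lies on its top face). Own x points radially outward, z up.
- pale_blank: Pale wood turning blank, loose: a square prism 50 x 50 x 75 mm high, standing upright on the bench, about 0.13 kg. Origin at the centre of its underside, z along its height; all four sides are alike. It drags on the bench and the bed (friction about 0.6): if borne down on the bed, that drag takes up part of a sideways push before it reaches the fences.
- dark_blank: Dark wood blank, 50 x 50 x 60 mm high, standing loose on the bench; not to be disturbed. Origin at the centre of its underside.
- bowl: Small reddish turned bowl, 72 mm across the rim, 45 mm high, loose; not to be disturbed. Origin at the centre of its underside.
Things that resemble listed ones, but are neither listed nor needed, are in the scene too. Leave any green or purple look-alike of the pale_blank alone.

How it is judged:
By the outcome, as a careful person would: the job done as asked, in the order asked, and still so for the second after the job is handed in, while the arm keeps its last pose, push and grip.
It also fails if it takes over 64 s, if anything falls off the work surface, if the arm or the gripper's body presses on something with over 40 N, if the wrist force passes 120 N, or if a joint passes its speed limit or range.

## Working session

There is one attempt and no reset: what is moved stays moved. The work goes in short steps, Python scripts to look and compute and a shell command to move; the robot and the scene stay as the last step left them, time stands still between calls to the robot, and variables do not carry over. Pictures are saved under pics/ and viewed, about 8 in all and at most 12, crops included, and the job is handed in when it is done.

```bash
mkdir -p pics; cat > h.py <<'E'
import numpy as np, cv2
from workcell import bot
def world(cam,px,depth,obs=None):
    m=bot.camera_model(cam); r,c=np.asarray(px,float).T
    d=np.asarray(depth,float)
    P=np.c_[(c-m['cx'])/m['fx']*d,(r-m['cy'])/m['fy']*d,d]
    if cam=='wrist':
        T=np.array(m['tool_from_camera']); P=P@T[:3,:3].T+T[:3,3]
        from scipy.spatial.transform import Rotation as R
        return R.from_euler('xyz',obs['tcp_rot'],degrees=True).apply(P)+obs['ee_pos']
    Rm=cv2.Rodrigues(np.array(m['rvec'],float))[0]
    return (P-np.array(m['tvec']).ravel())@Rm
def pts(cam,mask,D,obs=None):
    rc=np.argwhere(mask&(D>0)); return rc,world(cam,rc,D[rc[:,0],rc[:,1]],obs)
E
python3 - <<'E'
from h import *
print(bot.get_obs())
ims=[]
for cam in ['scene','side']:
    p,D=bot.camera(cam); cv2.imwrite(f'pics/{cam}0.png',p[:,:,::-1])
    for n in ['jig','far_fence','side_fence','collar','collar_lever','pale_blank','dark_blank','bowl']:
        for r in bot.regions_of(cam,n)[:3]:
            if r['conf']<.3: continue
            rc,P=pts(cam,r['pixels'],D)
            if len(P)<20: continue
            ztop=np.percentile(P[:,2],97); T=P[P[:,2]>ztop-.006]
            b=cv2.minAreaRect((T[:,:2]*1000).astype(np.float32))
            print(cam,n,round(r['conf'],2),np.round(r['point']),'ztop %.3f'%ztop,np.round(b[0],0),np.round(b[1],0),round(b[2],1),len(P))
E
```

```text
{'time': 0.0, 'q': array([-7.62013889e+01,  5.01025219e+00,  1.00348161e+01,  9.50980890e+01,
        2.07832742e-06,  8.99998495e+01]), 'qd': array([-0.04309473,  0.03010153, -0.06707522,  0.03060406,  0.11563752,
       -0.00530315]), 'joint_efforts': array([-3.83158665e-03, -5.20387387e+01,  4.64802432e+01,  1.62730302e-02,
       -2.75606089e-05,  1.31642076e-05]), 'ee_pos': array([ 0.13112865, -0.53391605,  0.23059443]), 'tcp_rot': array([-8.99999977e+01,  7.35251391e-02, -7.62012385e+01]), 'wrist_force': array([ 0.59609781, -0.1643672 , -0.13821405]), 'torque': array([0.05199307, 0.02561349, 0.01829293]), 'opening': 0.0851794592072111}
scene jig 0.76 [200. 360.] ztop 0.052 [481. -15.] [81. 32.] 21.5 8713
scene far_fence 0.97 [215. 389.] ztop 0.043 [554. 127.] [ 19. 117.] 3.6 863
scene side_fence 0.63 [187. 412.] ztop 0.043 [492. 172.] [100.  20.] 4.5 554
scene collar 0.76 [185. 320.] ztop 0.055 [479. -24.] [71. 16.] 21.5 600
scene collar_lever 0.77 [189. 319.] ztop 0.055 [478. -24.] [65. 15.] 21.5 550
scene pale_blank 0.94 [270. 187.] ztop 0.076 [ 717. -238.] [51. 50.] 35.7 114
[... 804 characters left out ...]
-205.] [50. 53.] 17.0 985
side side_fence 0.71 [224. 372.] ztop 0.045 [ 456. -218.] [66. 71.] 5.4 760
side collar 0.9 [269. 310.] ztop 0.054 [480. -17.] [79. 14.] 32.2 987
side collar_lever 0.93 [264. 308.] ztop 0.054 [479. -16.] [80. 14.] 34.7 1042
side pale_blank 0.95 [184. 277.] ztop 0.075 [ 697. -214.] [ 48. 112.] 36.3 607
side pale_blank 0.79 [202. 307.] ztop 0.075 [ 609. -205.] [50. 53.] 17.0 969
side pale_blank 0.61 [209. 256.] ztop 0.075 [ 694. -135.] [51. 51.] 4.9 1097
side dark_blank 0.61 [191. 351.] ztop 0.060 [ 559. -337.] [50. 49.] 4.6 742
side bowl 0.56 [225. 373.] ztop 0.045 [ 456. -217.] [70. 68.] 65.7 722
side bowl 0.51 [335. 240.] ztop 0.042 [489. 173.] [101.  20.] 4.3 1675
```

View pics/scene0.png

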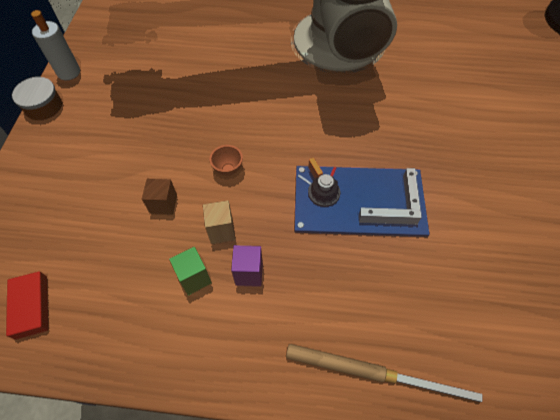

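View pics/side0.png

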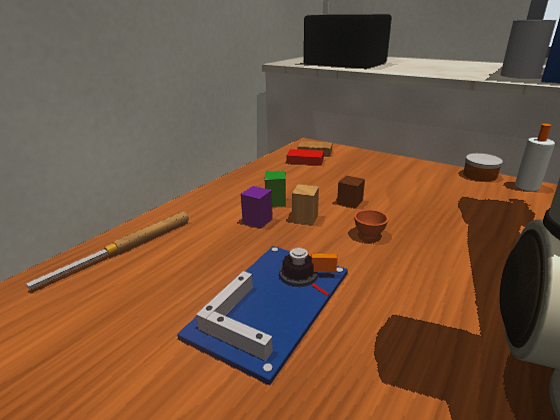

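Scene view: the lever (312,165) points at the robot, with the white mark at (305,180) and the red mark at (333,173). The pale blank is at (219,222), with the green and purple look-alikes beyond it. Next I'll work out the collar axis, lever and mark angles, and the corner.

```bash
python3 - <<'E'
from h import *
for cam in ['scene','side']:
    p,D=bot.camera(cam); rc,P=pts(cam,np.ones(D.shape,bool),D); C=p[rc[:,0],rc[:,1]].astype(int)
    hsv=cv2.cvtColor(p,cv2.COLOR_RGB2HSV)[rc[:,0],rc[:,1]].astype(int)
    near=(np.abs(P[:,0]-.5)<.12)&(P[:,1]>-.1)&(P[:,1]<.06)
    post=near&(hsv[:,1]<60)&(hsv[:,2]>110)&(P[:,2]>.052)
    rp=cv2.minEnclosingCircle((P[post][:,:2]*1000).astype(np.float32)); print(cam,'post',post.sum(),rp)
    ax=np.array(rp[0])
    for n,m in dict(lever=near&(hsv[:,0]>8)&(hsv[:,0]<20)&(hsv[:,1]>150)&(P[:,2]>.05),
                  red=near&((hsv[:,0]<6)|(hsv[:,0]>174))&(hsv[:,1]>150)&(P[:,2]<.02)&(P[:,2]>.008),
                  white=near&(hsv[:,1]<70)&(hsv[:,2]>130)&(P[:,2]<.018)).items():
        Q=P[m][:,:2]*1000; d=Q-ax; r=np.hypot(*d.T)
        q=Q[r<75]
        if len(q)<5: print(n,len(q)); continue
        c=q.mean(0);b=cv2.minAreaRect(q.astype(np.float32))
        print(n,len(q),c.round(1),'dir',np.degrees(np.arctan2(*(c-ax)[::-1])).round(1),'r',np.hypot(*(c-ax)).round(1),np.round(b[1],0),round(b[2],1))
E
```

```text
scene post 156 ((503.5365905761719, -5.429024696350098), 16.092199325561523)
lever 101 [467.1 -28.5] dir -147.6 r 43.1 [44. 12.] 29.9
red 21 [445.2  10.7] dir 164.5 r 60.5 [ 5. 22.] 71.3
white 52 [466.  -44.1] dir -134.2 r 53.9 [68. 34.] 82.1
side post 132 ((502.5124816894531, -4.721221446990967), 15.387022018432617)
lever 140 [463.4 -26.7] dir -150.7 r 44.9 [43. 13.] 29.6
red 47 [451.4   8.9] dir 165.1 r 52.8 [ 6. 37.] 76.2
white 8 [450.3 -56. ] dir -135.5 r 73.1 [ 2. 10.] 38.4
```

```bash
python3 -m jog '[[0,13.1,20.1,0,0,0,-8],[0,13.1,20.1,0,0,0,-8],[0,13.1,20.1,0,0,0,-8],[0,13.1,20.1,0,0,0,-8],[0,13.1,20.1,0,0,0,-8]]'; python3 -c "
from h import *; print(bot.get_obs()['q'].round(1))"
```

```text
time: 1.5
ee_pos: [0.26, -0.3371, 0.2316]
tcp_rot: [-90.0, -0.0, -115.9]
wrist_force: [0.8, -0.4, 0.6]
opening: 0.0856
[-52.4 -11.9  -6.   95.9   0.  153.5]
```

```bash
python3 -m jog '[[0,7.9,12.2,0,0,0,30],[0,7.9,12.2,0,0,0,30],[0,7.9,12.2,0,0,0,30],[0,7.9,12.2,0,0,0,30],[0,7.9,12.2,0,0,0,30]]';python3 -m jog '[[0,2,4,0,0,0,30],[0,2,4,0,0,0,30],[0,2,4,0,0,0,30],[0,2,4,0,0,0,30],[0,2,4,0,0,0,30]]'; python3 -c "
from h import *; print(bot.get_obs()['q'].round(1))"
```

```text
time: 2.0
ee_pos: [0.3961, -0.1268, 0.2318]
tcp_rot: [-89.9, -0.0, -72.2]
wrist_force: [1.0, -0.9, -0.9]
opening: 0.0855
time: 2.5
ee_pos: [0.4456, -0.0279, 0.2314]
tcp_rot: [-90.0, 0.0, -29.1]
wrist_force: [0.4, -0.0, -0.7]
opening: 0.0857
[ -3.6  -9.1  -3.6  95.5  -0.  115.5]
```

```bash
Z='[[0.4,0.3,0,0,0,0,9],[0.4,0.3,0,0,0,0,9],[0.4,0.3,0,0,0,0,9],[0.4,0.3,0,0,0,0,9],[0.4,0.3,0,0,0,0,9]]'
python3 -m jog '[[0.4,0.3,0,0,0,0,9],[0.4,0.3,0,0,0,0,9],[0.4,0.3,0,0,0,0,9],[0.4,0.3,0,0,0,0,9],[0.4,0.3,0,0,0,0,9]]' >/dev/null
python3 -m jog '[[0.4,0,0,-2,0,0,9],[0.4,0,0,-2,0,0,9],[0.4,0,0,-2,0,0,9],[0.4,0,0,-2,0,0,9],[0.4,0,0,-2,0,0,9]]' >/dev/null
python3 -m jog '[[0.4,0,0,0,0,0,9],[0.4,0,0,0,0,0,9],[0.4,0,0,0,0,0,9],[0.4,0,0,0,0,0,9],[0.4,0,0,0,0,0,9]]' >/dev/null
python3 -m jog '[[0.4,0,0,0,0,0,2.8],[0.4,0,0,0,0,0,2.8],[0.4,0,0,0,0,0,2.8]]'
python3 - <<'E'
from h import *
o=bot.get_obs(); print(o['q'].round(1)); p,D=bot.camera('wrist'); cv2.imwrite('pics/w1.png',p[:,:,::-1])
np.savez('w1.npz',p=p,D=D,e=o['ee_pos'],r=o['tcp_rot'])
E
```

```text
time: 4.3
ee_pos: [0.4529, -0.0287, 0.1815]
tcp_rot: [-90.0, 0.0, 113.4]
wrist_force: [0.7, -0.4, -0.2]
opening: 0.051
[ -3.6  -8.9  -8.9  90.    0.  -27. ]
```

View pics/w1.png

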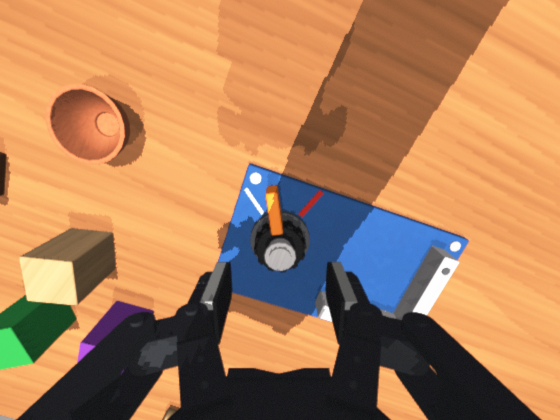

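Wrist view: the lever (273,205) lies between the white mark (254,200) and the red mark (312,203), and the post is at (280,253). I'll measure the angles from here.

```bash
python3 - <<'E'
from h import *
w=np.load('w1.npz'); p,D=w['p'],w['D']; o=dict(ee_pos=w['e'],tcp_rot=w['r'])
rc,P=pts('wrist',np.ones(D.shape,bool),D,o); P=P*1000
hsv=cv2.cvtColor(p,cv2.COLOR_RGB2HSV)[rc[:,0],rc[:,1]].astype(int)
near=(np.abs(P[:,0]-490)<120)&(np.abs(P[:,1])<80)&(rc[:,0]<300)
post=near&(hsv[:,1]<60)&(hsv[:,2]>90)&(P[:,2]>57)
ax,rr=cv2.minEnclosingCircle(P[post][:,:2].astype(np.float32)); ax=np.array(ax);print('post',post.sum(),ax,rr,P[post][:,2].mean())
for n,m in dict(lever=near&(hsv[:,0]>8)&(hsv[:,0]<20)&(hsv[:,1]>150)&(P[:,2]>50),
  red=near&((hsv[:,0]<6)|(hsv[:,0]>174))&(hsv[:,1]>150)&(P[:,2]<20)&(P[:,2]>6),
  white=near&(hsv[:,1]<90)&(hsv[:,2]>130)&(P[:,2]<20)&(P[:,2]>6)&(rc[:,1]<268)&(rc[:,0]>187)).items():
    q=P[m]; 
    if len(q)<5: print(n,len(q));continue
    c=q[:,:2].mean(0); v=cv2.fitLine(q[:,:2].astype(np.float32),cv2.DIST_HUBER,0,.01,.01).ravel()
    print(n,len(q),c.round(1),q[:,2].mean().round(1),'dir',np.degrees(np.arctan2(*(c-ax)[::-1])).round(1),'line',np.degrees(np.arctan2(v[1],v[0])).round(1),'rmax',np.hypot(*(q[:,:2]-ax).T).max().round(1))
bed=near&(hsv[:,0]>100)&(hsv[:,0]<125)&(P[:,2]>5)&(P[:,2]<18); print('bed z',P[bed][:,2].mean())
E
```

```text
post 1315 [474.19897461 -19.27730942] 46.797943115234375 129.18439509134498
lever 449 [464.6 -26.7] 55.4 dir -142.5 line 26.1 rmax 35.8
red 146 [449.4   9.2] 13.8 dir 131.0 line -16.3 rmax 53.5
white 175 [473.9 -50. ] 13.2 dir -90.6 line 56.2 rmax 94.5
bed z 12.72402134549995
```

```bash
python3 -m jog '[[0.4,0.1,0,-2,0,0,0.5],[0.4,0.1,0,-4,0,0,0.5],[0.4,0.1,0,-5.5,0,0,0.5],[0.4,0.1,0,-6.2,0,0,0.5],[0.4,0.1,0,-6.2,0,0,0.5]]' 20
python3 -m jog '[[1,0,0,0,0,0,0],[1,0,0,0,0,0,0],[1,0,0,0,0,0,0],[1,0,0,0,0,0,0],[1,0,0,0,0,0,0]]'
```

```text
time: 4.85
ee_pos: [0.4535, -0.0286, 0.0238]
tcp_rot: [-89.8, -0.1, 115.7]
wrist_force: [0.2, 0.6, 0.9]
opening: 0.0514
time: 5.35
ee_pos: [0.4563, -0.0288, 0.0281]
tcp_rot: [-90.1, 0.1, 115.8]
wrist_force: [-2.2, -0.2, 6.4]
opening: 0.0114
```

```bash
python3 -m jog '[[1,-0.11,0.27,0,0,0,-1.6],[1,-0.18,0.55,0,0,0,-3.2],[1,-0.21,0.84,0,0,0,-4.8],[1,-0.2,1.13,0,0,0,-6.4],[1,-0.15,1.42,0,0,0,-8]]'
python3 -m jog '[[1,0.05,0.15,0,0,0,-0.9],[1,0.09,0.25,0,0,0,-1.4],[1,0.09,0.25,0,0,0,-1.4]]'; python3 -c "
from h import *; o=bot.get_obs(); print(o['torque'],o['wrist_force'])"
```

```text
time: 5.85
ee_pos: [0.4525, 0.0065, 0.0281]
tcp_rot: [-90.2, 0.0, 75.4]
wrist_force: [0.2, -4.9, 4.6]
opening: 0.0117
time: 6.15
ee_pos: [0.4534, 0.0087, 0.028]
tcp_rot: [-90.2, 0.6, 68.7]
wrist_force: [-11.0, -31.3, 13.4]
opening: 0.0117
[-6.02899995  1.87002621  1.25395495] [-11.04625656 -31.33150257  13.42965794]
```

```bash
python3 -m jog '[[0.4,0,-0.1,0,0,0,0.8],[0.4,0,-0.1,0,0,0,0.8],[0.4,0,-0.1,0,0,0,0.8],[0.3,0,-0.1,2,0,0,0.8],[0,0,-0.1,4,0,0,0.8]]'
python3 -m jog '[[0,1,-2,2,0,0,3],[0,3,-4,2,0,0,6],[0,5,-6,2,0,0,6],[0,6,-8,2,0,0,6],[0,6,-8,2,0,0,6]]'
python3 - <<'E'
from h import *
o=bot.get_obs(); print(o['q'].round(1))
p,D=bot.camera('side'); rc,P=pts('side',np.ones(D.shape,bool),D); P*=1000
hsv=cv2.cvtColor(p,cv2.COLOR_RGB2HSV)[rc[:,0],rc[:,1]].astype(int)
q=P[(np.abs(P[:,0]-480)<70)&(np.abs(P[:,1])<60)&(hsv[:,0]>8)&(hsv[:,0]<20)&(hsv[:,1]>150)&(P[:,2]>50)]
v=cv2.fitLine(q[:,:2].astype(np.float32),cv2.DIST_HUBER,0,.01,.01).ravel(); c=q[:,:2].mean(0)
print('lever',len(q),c,np.degrees(np.arctan2(v[1],v[0])),np.degrees(np.arctan2(c[1]+6,c[0]-503)))
o=bot.get_obs(); p,D=bot.camera('wrist'); cv2.imwrite('pics/w2.png',p[:,:,::-1]); print(o['ee_pos'],o['tcp_rot'])
for r in bot.regions_of('wrist','pale_blank'):
    rc,P=pts('wrist',r['pixels'],D,o); T=P[np.abs(P[:,2]-.075)<.006]*1000
    if len(T)>20:
        b=cv2.minAreaRect(T[:,:2].astype(np.float32)); print(r['conf'],r['point'],p[int(r['point'][0]),int(r['point'][1])],np.round(b[0],1),np.round(b[1],1),b[2])
E
```

```text
time: 6.65
ee_pos: [0.4527, 0.0109, 0.1267]
tcp_rot: [-89.8, 0.0, 72.7]
wrist_force: [2.1, -0.3, 0.6]
opening: 0.0725
time: 7.15
ee_pos: [0.5964, -0.1783, 0.1761]
tcp_rot: [-90.0, -0.0, 102.9]
wrist_force: [0.6, 0.7, 0.5]
opening: 0.0853
[-16.7  14.3  14.5  90.2   0.  -29.6]
lever 143 [458.97973201   8.61516522] -13.290489 161.63332215424288
[ 0.59927517 -0.18364111  0.17303007] [-8.99463037e+01  5.64111206e-02  1.02639921e+02]
0.97 [297.5, 302.0] [113  58 138] [ 693.3 -136.5] [51.3 50.1] 5.022346019744873
0.96 [209.1, 250.3] [253 241 179] [ 608.7 -205.3] [50.1 50. ] 16.761493682861328
0.71 [289.7, 208.3] [ 81 230 113] [ 714.9 -238.4] [50.5 50.9] 36.73750686645508
```

View pics/w2.png

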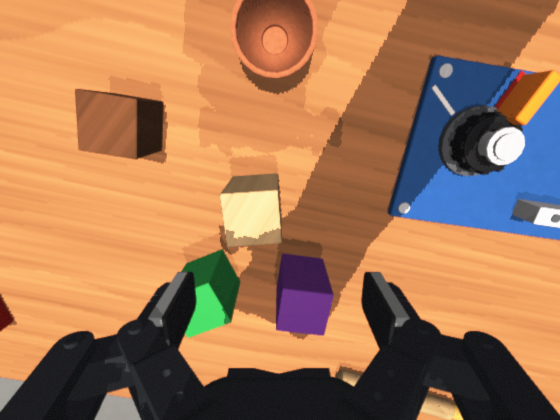

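The lever now lies over the red mark (525,95), and the pale blank is at (250,209). Next is the grasp.

```bash
python3 -m jog '[[0,0.3,-0.65,0,0,0,0.8],[0,0.3,-0.65,0,0,0,0.8]]'
```

```text
time: 7.5
ee_pos: [0.6027, -0.1935, 0.1759]
tcp_rot: [-90.0, -0.0, 106.8]
wrist_force: [-0.5, 0.2, -0.6]
opening: 0.0856
```

```bash
python3 -m jog '[[0,0.27,-0.46,-1,0,0,0],[0,0.27,-0.46,-2.5,0,0,0],[0,0.27,-0.46,-4,0,0,0],[0,0.27,-0.46,-5.2,0,0,0],[0,0.27,-0.46,-5.55,0,0,0]]'
python3 -m jog '[[0,0,0,0,0,0,0],[1,0,0,0,0,0,0],[1,0,0,0,0,0,0],[1,0,0,0,0,0,0],[1,0,0,0,0,0,0]]' 60
```

```text
time: 8.0
ee_pos: [0.6071, -0.2028, 0.034]
tcp_rot: [-89.8, -0.2, 106.8]
wrist_force: [-0.2, 0.3, -0.3]
opening: 0.0852
time: 8.5
ee_pos: [0.6104, -0.2051, 0.0394]
tcp_rot: [-90.2, 0.1, 106.8]
wrist_force: [-0.3, 0.4, 5.7]
opening: 0.0493
```

```bash
python3 -m jog '[[1,0,0,2,0,0,0],[1,0,0,4,0,0,0],[1,-1,2,5,0,0,0],[1,-2,4,5,0,0,-1],[1,-3,6,5,0,0,-2.6]]'
python3 -m jog '[[1,-1,2,0,0,0,0],[1,-1.3,4,0,0,0,0],[1,-1.3,6,0,0,0,0],[1,-1.3,7.2,0,0,0,0],[1,-1.3,7.2,0,0,0,0]]'
python3 - <<'E'
from h import *
o=bot.get_obs(); p,D=bot.camera('wrist'); cv2.imwrite('pics/w3.png',p[:,:,::-1]); print(o['ee_pos'],o['tcp_rot'])
ims={'wrist':(p,D)}
for cam in ['wrist','scene','side']:
    if cam!='wrist': p,D=bot.camera(cam)
    for n in ['far_fence','side_fence']:
      for r in bot.regions_of(cam,n)[:2]:
        rc,P=pts(cam,r['pixels'],D,o); P*=1000; T=P[(np.abs(P[:,2]-42)<4)]
        if len(T)>40:
            b=cv2.minAreaRect(T[:,:2].astype(np.float32)); print(cam,n,round(r['conf'],2),np.round(b[0],1),np.round(b[1],1),round(b[2],2),'z',T[:,2].mean().round(1))
E
```

```text
time: 9.0
ee_pos: [0.5441, -0.0738, 0.1638]
tcp_rot: [-90.2, 0.0, 93.5]
wrist_force: [0.9, 0.7, -1.2]
opening: 0.0493
time: 9.5
ee_pos: [0.5115, 0.1092, 0.1627]
tcp_rot: [-90.1, -0.1, 94.1]
wrist_force: [-0.2, -0.3, -1.6]
opening: 0.0495
[0.51154044 0.10916093 0.16271814] [-9.00846648e+01 -6.62154273e-02  9.40656946e+01]
wrist far_fence 0.95 [546.9 174.1] [18.9 23.6] 4.51 z 42.7
wrist side_fence 0.63 [488.9 173.1] [100.   18.4] 4.11 z 42.7
scene far_fence 0.59 [553.1 127. ] [ 20.7 117.7] 5.18 z 41.1
scene side_fence 0.74 [507.   75.5] [121.8 217.2] 1.83 z 41.2
scene side_fence 0.68 [491.  172.6] [98.4 18.9] 3.94 z 41.1
side far_fence 0.87 [551.  128.4] [ 19.1 116.9] 3.86 z 41.0
side side_fence 0.88 [489.6 173.2] [101.   19.5] 3.88 z 41.0
```

View pics/w3.png

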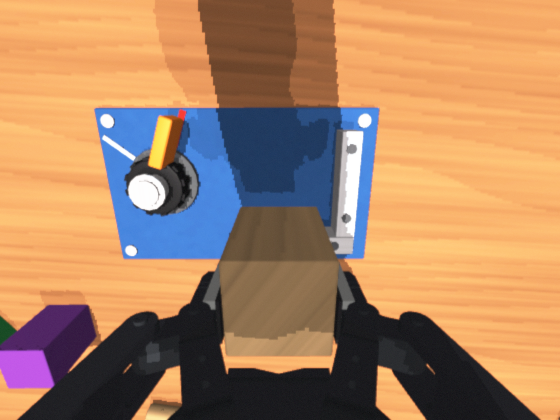

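```bash
python3 -m jog '[[1,-0.4,0.3,-1,0,0,0],[1,-0.4,0.5,-2.5,0,0,0],[1,-0.4,0.5,-3.5,0,0,0],[1,-0.4,0.5,-4.2,0,0,0],[1,-0.4,0.5,-4.35,0,0,0]]'
python3 -m jog '[[1,0,0,0,0,0,0],[1,0,0,-0.06,0,0,0],[1,0,0,-0.12,0,0,0]]'
```

```text
time: 10.45
ee_pos: [0.5008, 0.1172, 0.0515]
tcp_rot: [-89.9, 0.0, 93.8]
wrist_force: [-0.7, -0.6, 3.0]
opening: 0.0492
time: 10.75
ee_pos: [0.5025, 0.1178, 0.0513]
tcp_rot: [-90.1, -0.0, 93.8]
wrist_force: [-5.8, -2.4, 16.5]
opening: 0.0492
```

```bash
python3 -m jog '[[1,0,0,0.1,0,0,0],[1,0.15,0.25,0.1,0,0,0],[1,0.3,0.5,0.1,0,0,0],[1,0.42,0.72,0.1,0,0,0],[1,0.42,0.72,0.1,0,0,0]]'
python3 -m jog '[[1,0.04,0.05,0,0,0,0],[1,0.08,0.1,0,0,0,0],[1,0.12,0.16,0,0,0,0],[1,0.12,0.16,0,0,0,0]]'
```

```text
time: 11.25
ee_pos: [0.5126, 0.1367, 0.0523]
tcp_rot: [-90.0, -0.0, 93.9]
wrist_force: [-0.7, 0.1, -1.5]
opening: 0.0493
time: 11.65
ee_pos: [0.5153, 0.1399, 0.0526]
tcp_rot: [-90.0, -0.0, 93.8]
wrist_force: [0.7, 0.4, -1.8]
opening: 0.0496
```

```bash
python3 -m jog '[[1,0.04,0,-0.02,0,0,0],[1,0.08,0,-0.02,0,0,0],[1,0.12,0,-0.02,0,0,0],[1,0.12,0,-0.02,0,0,0]]'
python3 -m jog '[[1,0,0.04,0,0,0,0],[1,0,0.08,0,0,0,0],[1,0,0.12,0,0,0,0],[1,0,0.12,0,0,0,0]]'
```

```text
time: 12.05
ee_pos: [0.5179, 0.1397, 0.052]
tcp_rot: [-89.9, -0.0, 93.8]
wrist_force: [-3.0, -0.8, 0.6]
opening: 0.0491
time: 12.45
ee_pos: [0.5179, 0.1406, 0.052]
tcp_rot: [-89.9, 0.3, 93.8]
wrist_force: [-4.2, -13.5, 2.7]
opening: 0.049
```

```bash
python3 -m jog '[[1,0.04,0,0,0,0,0],[1,0.08,0.02,0,0,0,0],[1,0.08,0.02,0,0,0,0],[1,0.08,0.02,0,0,0,0],[1,0.08,0.02,0,0,0,0]]'
python3 -c "
from h import *; o=bot.get_obs(); print(o['torque'])
p,D=bot.camera('wrist'); cv2.imwrite('pics/w4.png',p[:,:,::-1])
p,D=bot.camera('side'); cv2.imwrite('pics/s4.png',cv2.resize(p[200:400,150:400],None,fx=3,fy=3)[:,:,::-1])"
```

```text
time: 12.95
ee_pos: [0.5181, 0.1406, 0.0518]
tcp_rot: [-89.7, 0.3, 93.8]
wrist_force: [-13.3, -15.3, 7.9]
opening: 0.0497
[-3.29671997  2.7537819   0.53940406]
```

View pics/s4.png

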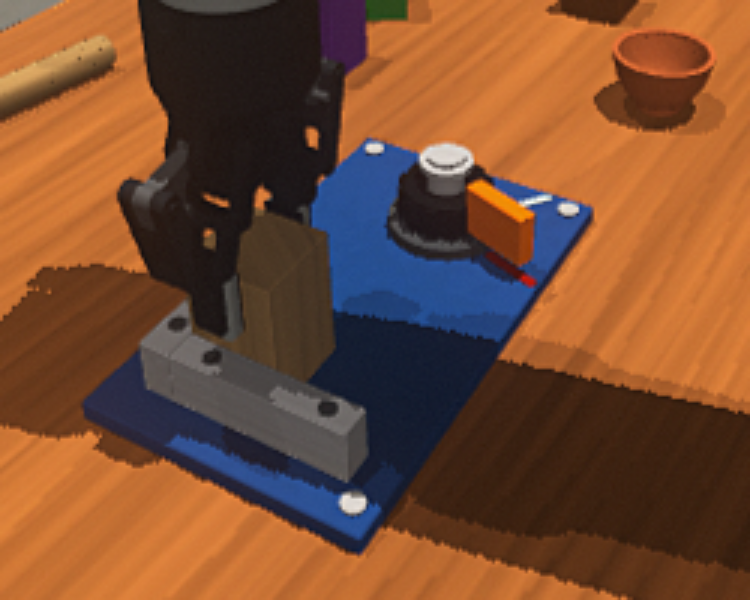

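View pics/w4.png

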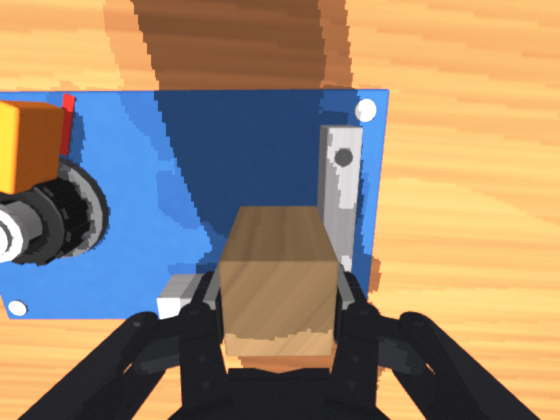

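Both views show the blank upright in the corner, and the lever over the red mark. I'll ease the downward load a little, firm up both pushes, then check that it holds steady.

```bash
python3 -m jog '[[1,0.02,0.01,0.03,0,0,0],[1,0.05,0.03,0.03,0,0,0],[1,0.05,0.03,0.03,0,0,0],[1,0.05,0.03,0.03,0,0,0],[1,0.05,0.03,0.03,0,0,0]]' 80
python3 -m jog '[[1,0,0,0,0,0,0],[1,0,0,0,0,0,0],[1,0,0,0,0,0,0],[1,0,0,0,0,0,0],[1,0,0,0,0,0,0]]'
python3 - <<'E'
from h import *
o=bot.get_obs()
for cam in ['scene','side','wrist']:
    p,D=bot.camera(cam); rc,P=pts(cam,np.ones(D.shape,bool),D,o); P*=1000
    hsv=cv2.cvtColor(p,cv2.COLOR_RGB2HSV)[rc[:,0],rc[:,1]].astype(int)
    q=P[(np.abs(P[:,0]-480)<70)&(np.abs(P[:,1])<60)&(hsv[:,0]>8)&(hsv[:,0]<20)&(hsv[:,1]>150)&(P[:,2]>53)]
    if len(q)>20:
        c=q[:,:2].mean(0); print(cam,'lever',len(q),c.round(1),np.degrees(np.arctan2(c[1]+6,c[0]-503)).round(1))
    for r in bot.regions_of(cam,'pale_blank')[:3]:
        rr,P=pts(cam,r['pixels'],D,o); P=P[(P[:,2]>.025)]*1000
        P=P[(np.abs(P[:,0]-517)<60)&(np.abs(P[:,1]-140)<60)]
        if len(P)>50: print(cam,r['conf'],'min',np.percentile(P,2,0).round(1),'max',np.percentile(P,98,0).round(1))
E
```

```text
time: 13.55
ee_pos: [0.5181, 0.1407, 0.0518]
tcp_rot: [-89.6, 0.4, 93.8]
wrist_force: [-17.9, -19.9, 7.4]
opening: 0.049
time: 14.05
ee_pos: [0.5181, 0.1407, 0.0518]
tcp_rot: [-89.6, 0.4, 93.8]
wrist_force: [-17.8, -18.8, 6.4]
opening: 0.049
scene lever 78 [461.9   6.5] 163.1
scene 0.81 min [506.3 116.2  36.3] max [545.2 166.4  88.4]
scene 0.67 min [523.4  83.   26. ] max [565.1 183.9  44.1]
side lever 106 [459.4   7.7] 162.5
side 0.62 min [490.8 117.   29.1] max [531.9 165.8  87.7]
wrist lever 485 [458.4  12.4] 157.6
wrist 0.84 min [490.1 116.9  32.2] max [539.3 164.3  89.1]
```

```bash
python3 -c "
from h import *; bot.job_done(); o=bot.get_obs(); print(o['time'],o['wrist_force'],o['ee_pos'],o['tcp_rot'])"
```

```text
the job is handed in; nothing more can be done
the job is handed in; nothing more can be done
```

I locked the collar first, then stood the pale blank on the bed and pressed it into the corner. I handed the job in at about 14 s with the gripper still holding the blank there. No verdict was reported, and readings stopped at the hand-in, so I couldn't check the second after it.

- **Collar:** I turned the lever clockwise until it met its end stop, with about 31 N resisting. Afterwards the scene and side cameras put it at about 163°, and the red mark was measured at about 164°. The wrist camera's last reading was 158°, but its view of the lever was cut off at the picture's edge, so I gave it little weight.
- **Blank:** It is upright, with its top about 88 mm above the bench. The last tool reading showed about 0.4° of tilt, and its yaw is within about 0.2° of the fences.
- **Push:** The last readings were about 18 N towards the far fence and 19 N towards the side fence. The blank stayed still while the push was increased, so both fences are in contact. It also presses down on the bed with about 8 N, and that drag takes up a little of the push.
- **Other things:** I kept the arm clear of the dark blank, the bowl and the green and purple look-alikes. I didn't re-measure their positions at the end.

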